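# Pack the stoppered bottle set in the display tray

## Task

A shopper wants the set of three stoppered glass bottles: stand each one gently and upright in the middle of the cork pad that matches it in the wooden tray, the wide jar on the large round pad, the square bottle on the square pad with its sides parallel to the pad's edges, and the slim bottle on the small round pad. The two look-alikes without a stopper, and the amber dish, stay standing where they are; do not drop or knock over any glass.

Things in the scene. Friction and masses are not known exactly. Their poses are not given: they have to be found in the camera images.
- wide_jar: Stoppered wide round jar of honey-coloured glass: round body 60 mm across, straight sides from the base to 60 mm up, then a shoulder and neck 34 mm across to 80 mm, closed by a mushroom-shaped frosted glass stopper (one piece with the jar) 32 mm across; 96 mm tall in all. 0.15 to 0.31 kg. Loose, stands upright on the table. Origin: centre of the underside; z up.
- square_bottle: Stoppered square bottle of the same glass: body 50 x 50 mm with faces square to its own x and y axes, straight sides to 64 mm up, short round neck, mushroom-shaped frosted stopper 32 mm across (one piece with the bottle); 96 mm tall. 0.15 to 0.31 kg. Loose, upright, any yaw. Origin: centre of the underside; z up.
- slim_bottle: Stoppered slim round bottle of the same glass: body 40 mm across, straight sides to 74 mm up, narrow neck, ball-shaped frosted stopper 26 mm across (one piece with the bottle); 108 mm tall. 0.10 to 0.21 kg. Loose, upright. Origin: centre of the underside; z up.
- open_jar: Look-alike without a stopper: the same wide round jar (body 60 mm across), but with an open mouth, a ring 42 mm across that is dark and empty inside; 88 mm tall. Loose; not part of the set. Origin: centre of the underside; z up.
- open_square: Look-alike without a stopper: the same square bottle (body 50 x 50 mm), but with an open mouth, a ring 42 mm across that is dark and empty inside; 88 mm tall. Loose; not part of the set. Origin: centre of the underside; z up.
- tray: Long pale wooden tray with low walls, fixed to the table: 116 mm along its x, 322 mm along its y, walls 26 mm high and 6 mm thick, floor 6 mm thick. Three cork pads lie in a row along its y axis, 100 mm apart, the middle one at the tray's centre. Origin: centre of the underside, on the table; its yaw varies.
- pad_wide: Large round cork pad, 84 mm across, 5 mm thick, fixed on the tray's floor; the place of the wide round jar. Origin: centre of the underside (6 mm above the table, its top 5 mm higher); axes parallel to the tray's.
- pad_square: Square cork pad, 74 x 74 mm, 5 mm thick, fixed on the tray's floor, edges along its own x and y axes (parallel to the tray's); the place of the square bottle. Origin: centre of the underside, 6 mm above the table.
- pad_slim: Small round cork pad, 62 mm across, 5 mm thick, fixed on the tray's floor; the place of the slim bottle. Origin: centre of the underside, 6 mm above the table; axes parallel to the tray's.
- dish: Bystander: low amber glass bowl, 90 mm across the rim, 35 mm high, loose on the table behind the bottles. Origin: centre of the underside; z up.
Things that resemble listed ones, but are neither listed nor needed, are in the scene too. Leave any red look-alike of the slim_bottle alone. What is shaped like the wide_jar but turquoise is not meant.

How it is judged:
At the end, for the whole second after the job is handed in: Each of the three stoppered bottles stands upright (within 0.08 rad), released and at rest, on its own matching pad within 13 mm of the pad's centre, the square bottle within 0.2 rad of parallel to its pad; the two open look-alikes and the dish still stand within 25 mm of where they began (horizontal distance between wide_jar and pad_wide below 0.013 m and z of wide_jar in the frame of pad_wide between 0.001 and 0.009 m and angle between each of wide_jar, square_bottle, slim_bottle's own z axis and vertical below 0.08 rad and linear speed of each of wide_jar, square_bottle, slim_bottle below 0.02 m/s and contact force between each of wide_jar, square_bottle, slim_bottle and the fingers below 0.1 N and horizontal distance between square_bottle and pad_square below 0.013 m and z of square_bottle in the frame of pad_square between 0.001 and 0.009 m and (angle between the x axis of square_bottle and the x axis of pad_square, either way round below 0.2 rad or angle between the y axis of square_bottle and the x axis of pad_square, either way round below 0.2 rad) and horizontal distance between slim_bottle and pad_slim below 0.013 m and z of slim_bottle in the frame of pad_slim between 0.001 and 0.009 m and distance of each of open_jar, open_square, dish from where it was at the start of the episode below 0.025 m and angle between each of open_jar, open_square, dish's own z axis and vertical below 0.1 rad); the robot touches nothing.
It fails at once if a look-alike or the dish is shifted by more than 25 mm or tipped (distance of any of open_jar, open_square, dish from where it was at the start of the episode above 0.025 m or angle between any of open_jar, open_square, dish's own z axis and vertical above 0.3 rad).
It fails at once if a stoppered bottle is knocked over (angle between any of wide_jar, square_bottle, slim_bottle's own z axis and vertical above 0.7 rad).
It fails at once if a stoppered bottle comes down hard on its pad (dropped from more than about 10 mm) ((horizontal distance between wide_jar and pad_wide below 0.04 m and z of wide_jar in the frame of pad_wide below 0.011 m and linear speed of wide_jar above 0.45 m/s) or (horizontal distance between square_bottle and pad_square below 0.04 m and z of square_bottle in the frame of pad_square below 0.011 m and linear speed of square_bottle above 0.45 m/s) or (horizontal distance between slim_bottle and pad_slim below 0.04 m and z of slim_bottle in the frame of pad_slim below 0.011 m and linear speed of slim_bottle above 0.45 m/s)).
It also fails if it takes over 96 s, if anything falls off the work surface, if the arm or the gripper's body presses on something with over 40 N, if the wrist force passes 120 N, or if a joint passes its speed limit or range.

## Robot

A 6-joint arm with a two-finger parallel gripper is mounted at the origin on the work surface. World frame = base frame: x ahead of the robot, y to its left, z up, the work surface at z = 0. Lengths are in m, angles in rad, forces in N, time in s.
With the tool pointing down it reaches from about 0.15 to 0.775 m from the base axis. Payload 6.1 kg.
Tool frame: the origin (TCP) lies at the very end of the fingers, on their centre line; the grasp point (between the pads) lies 19 mm behind it; z points along the fingers, y is the line along which they close (so a half turn about z gives the same grasp; the last joint's range is limited). The gripper opens to 85 mm and grips with 20 to 120 N. Pads are 22 mm wide; open, the fingers measure 114 mm over their backs; the gripper's body (76 mm by 85 mm) begins 54 mm behind the grasp point. The pads swing forward as they close: fully open they stand 13 mm farther back than shut.
Start: joints at [1.16, 0.126, -0.04, 1.405, 0, 1.571], TCP at [0.21, 0.481, 0.231] pointing down, gripper open.
Joint ranges: [-2.72, 2.72], [-0.95, 1.95], [-1.27, 1.35], [-1.78, 2.02], [-1.46, 1.47], [-3.14, 3.14]. Speed limits (rad/s): [2.39, 2.39, 3.01, 3.14, 3.14, 3.14].

## Interface

Orientations are given as a 3x3 rotation matrix whose columns are the frame's x, y, z axes.
In Python, from workcell import robot gives the robot as it stands.
- The arm moves only by the tool step_arm, never from a script. Its argument "moves" is text: rows parted by semicolons, each of 5 numbers parted by spaces: the shift along the tool's x, y, z in units of 50 mm (1.0 is 50 mm), then the turn about the tool's z in units of 6 degrees (1.0 is 6 degrees), then the opening, from 0 (shut) to 1 (fully open). In form: dx dy dz twist gripper; .... A call has 1 to 20 rows; each row shifts and turns the commanded pose from where the row before left it, along the tool's axes as they then stand; what a row does not reach is not made up. A row lasts 1/10 s, in which the tool goes at most 50 mm and 8.59 degrees, less where a joint would pass 70% of its speed; a pose out of reach is approached as far as the arm can. A call is refused whole if a number of a shift passes 1 or a number of a turn 1, either way. A call with a gripper value outside its range is refused whole. The fingers move at their own pace and stop on an object; "newtons" is the grip in N (left out, the last holds). Time passes only in rows, so rows that do not move let the fingers close. It gives the time, the measured TCP pose, the force, the opening and the grip force at its end, in the units of the state.
- robot.observe(): the state, without advancing time (a new reading comes with each control period).
- robot.read_camera(name): name is "scene" or "top" or "wrist"; returns the picture (384x512x3 uint8, red, green, blue); there is no depth.
- robot.camera_model(name): a dict with "fx", "fy", "cx", "cy" (pixels), "eye" and "attitude" of the camera in the world; the wrist camera has in their place "tool_from_camera" (4x4, takes a point from camera to tool coordinates, whose origin is the TCP and whose axes are the flange's). Camera axes: x right, y down, z forward; pixel columns grow to the right and rows downward; lengths in m; the calibration is good to about 2 mm. A picture is of the moment at which its call begins: read the wrist's pose just before it. camera_model takes no time and is no camera call.
- robot.hand_in(): hands the job in; it is judged then, once.
The state is a dict: "t": time; "joints": joint angles; "joint_velocities": joint speeds; "tau": joint torques, N m; "position": TCP position; "orientation": TCP orientation; "force": force on the tool from outside, world axes, zero at the start; "moment": the same for the moment, N m; "gripper_width": finger opening in m; "grip_force": force on a finger pad.
Only numpy, scipy, OpenCV 4.12 (cv2) and the standard library are available. Lean on these libraries where they do the work, as an engineer would, in place of code of your own. Each camera call takes 0.05 s, during which the arm holds its last target. There are 200 camera calls.

## Working session

There is one attempt and no reset: what is moved stays moved. The work goes in short steps, Python scripts to look and compute and a tool call to move; the robot and the scene stay as the last step left them, time stands still between calls to the robot, and variables do not carry over. Pictures are saved under pics/ and viewed, at most 14 in all, crops included, and the job is handed in when it is done.

Besides the shell and the picture viewer there is one more tool, called as name(argument=value, ...), one argument or row to a line, values as JSON. step_arm: Moves the arm, as the interface text tells. Its arguments: {"type":"object","properties":{"moves":{"type":"string"},"newtons":{"type":"number"}},"required":["moves"]}

```bash
mkdir -p pics; ls
python3 - <<'E'
from workcell import robot
import cv2,json
for n in ("scene","top"):
    im=robot.read_camera(n); cv2.imwrite(f"pics/{n}0.png",im[:,:,::-1]); print(n,robot.camera_model(n))
s=robot.observe(); print(s)
print(robot.camera_model("wrist"))
E
```

```text
pics
scene {'fx': 348.5291703707991, 'fy': 348.5291703707991, 'cx': 250.90560715296263, 'cy': 195.60813818714743, 'eye': array([1.27173589, 0.09250589, 0.66563264]), 'attitude': array([[-0.04860756,  0.65162038, -0.75698625],
       [ 0.99881637,  0.03305992, -0.03567768],
       [ 0.0017776 , -0.75782446, -0.65245607]])}
top {'fx': 473.41777160668653, 'fy': 473.41777160668653, 'cx': 261.97928350530333, 'cy': 190.61013135375856, 'eye': array([0.47744167, 0.06418054, 1.42408884]), 'attitude': array([[ 2.51932247e-04, -9.98685661e-01,  5.12531699e-02],
       [-9.99990378e-01, -2.71339201e-05,  4.38668606e-03],
       [-4.37952977e-03, -5.12537819e-02, -9.98676058e-01]])}
{'t': 0.1, 'joints': array([ 1.15996626e+00,  1.26343391e-01, -4.05079304e-02,  1.40537839e+00,
       -4.21676960e-06,  1.57077173e+00]), 'joint_velocities': array([ 2.20541881e-04, -2.15218164e-03,  4.67498975e-03,  4.87666302e-04,
        8.94457145e-05,  1.41247340e-03]), 'tau': array([ 1.66151302e-03, -4.36907279e+01,  3.53603411e+01,  1.38358906e-02,
       -7.20187336e-05, -4.62422463e-06]), 'position': array([
[... 170 characters left out ...]
],
       [-4.18150558e-06, -1.43338645e-03, -9.99998973e-01]]), 'force': array([ 0.01909975,  0.00975376, -0.10369111]), 'moment': array([0.00676282, 0.00237302, 0.06160913]), 'grip_force': 0.0, 'gripper_width': 0.08554924391837783}
{'fx': 306.10491530252534, 'fy': 306.10491530252534, 'cx': 247.03451766004056, 'cy': 185.13969986427003, 'tool_from_camera': array([[ 3.34484368e-04, -9.52474290e-01, -3.04618801e-01,
         7.82418172e-02],
       [ 9.99999377e-01,  6.42933276e-04, -9.12265612e-04,
        -3.21021033e-04],
       [ 1.06475911e-03, -3.04618306e-01,  9.52473912e-01,
        -1.41777168e-01],
       [ 0.00000000e+00,  0.00000000e+00,  0.00000000e+00,
         1.00000000e+00]])}
```

View pics/scene0.png

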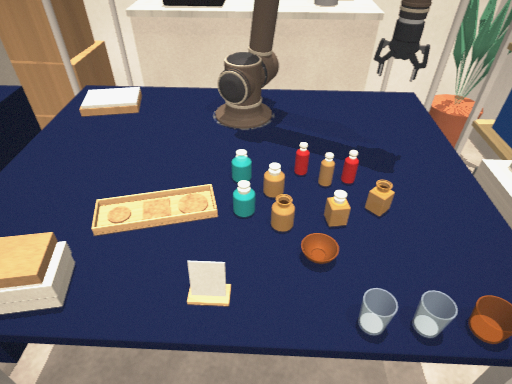

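View pics/top0.png

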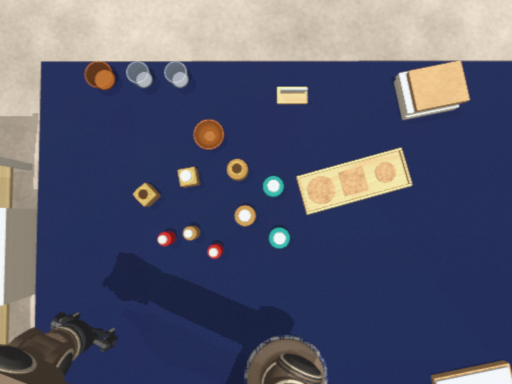

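The scene view shows the stoppered wide jar at (274,180), the square bottle at (337,208) and the slim bottle at (326,170). In the top view they are at (245,215), (188,177) and (191,233). The tray is at top (354,181), with its large pad at the bottle end (320,189), the square pad at (353,181) and the small pad at (385,172).

```bash
cat > h.py <<'E'
import numpy as np, cv2
from workcell import robot
def cam(n):
    m=robot.camera_model(n)
    if n=="wrist":
        s=robot.observe(); T=np.eye(4); T[:3,:3]=s["orientation"]; T[:3,3]=s["position"]
        P=T@m["tool_from_camera"]; return m,P[:3,3],P[:3,:3]
    return m,np.array(m["eye"]),np.array(m["attitude"])
def ray(c,p):
    m,e,R=c; d=R@np.array([(p[0]-m["cx"])/m["fx"],(p[1]-m["cy"])/m["fy"],1.]); return e,d/np.linalg.norm(d)
def onplane(c,p,z):
    e,d=ray(c,p); return e+d*(z-e[2])/d[2]
def tri(rays):
    A=np.zeros((3,3));b=np.zeros(3)
    for e,d in rays:
        M=np.eye(3)-np.outer(d,d);A+=M;b+=M@e
    x=np.linalg.solve(A,b); return x,max(np.linalg.norm(np.cross(x-e,d)) for e,d in rays)
def proj(c,P):
    m,e,R=c;q=R.T@(np.array(P)-e);return np.array([m["fx"]*q[0]/q[2]+m["cx"],m["fy"]*q[1]/q[2]+m["cy"]])
def blobs(im,lo,hi,amin=15):
    k=cv2.inRange(cv2.cvtColor(im,cv2.COLOR_RGB2HSV),lo,hi)
    n,l,s,c=cv2.connectedComponentsWithStats(k)
    return k,[(c[i].round(1),s[i]) for i in range(1,n) if s[i][4]>=amin]
E
python3 - <<'E'
from h import *
for n,box in (("scene",(80,150,430,270)),("top",(120,110,420,270))):
    im=cv2.imread(f"pics/{n}0.png")[:,:,::-1].copy()
    x0,y0,x1,y1=box
    for nm,lo,hi in (("white",(0,0,165),(180,70,255)),("amber",(5,110,90),(22,255,255)),("tray",(10,40,190),(30,140,255))):
        k,b=blobs(im,lo,hi,12)
        print(n,nm,[(tuple(c.tolist()),s.tolist()) for c,s in b if x0<c[0]<x1 and y0<c[1]<y1])
a=cv2.imread("pics/scene0.png")[150:250,85:405]; b=cv2.imread("pics/top0.png")[120:265,125:420]
a=cv2.resize(a,None,fx=2.4,fy=2.4,interpolation=cv2.INTER_CUBIC);b=cv2.resize(b,None,fx=2.4,fy=2.4,interpolation=cv2.INTER_CUBIC)
o=np.zeros((a.shape[0]+b.shape[0],max(a.shape[1],b.shape[1]),3),np.uint8);o[:a.shape[0],:a.shape[1]]=a;o[a.shape[0]:,:b.shape[1]]=b
cv2.imwrite("pics/crop1.png",o)
E
```

```text
scene white [((240.9, 152.4), [236, 149, 11, 8, 74]), ((353.0, 153.7), [349, 150, 9, 9, 65]), ((328.8, 156.3), [325, 152, 9, 10, 71]), ((274.3, 168.4), [268, 162, 13, 14, 135]), ((243.5, 186.7), [237, 180, 14, 15, 160]), ((177.9, 188.3), [172, 187, 13, 3, 14]), ((339.8, 195.9), [334, 190, 13, 14, 144]), ((174.8, 197.2), [168, 195, 15, 6, 48]), ((112.6, 209.3), [99, 202, 42, 19, 174]), ((173.7, 205.3), [171, 204, 6, 4, 16]), ((136.1, 211.4), [132, 208, 10, 8, 52]), ((207.7, 210.0), [200, 209, 16, 3, 17]), ((178.5, 214.5), [160, 212, 38, 6, 39]), ((131.4, 221.6), [106, 218, 53, 8, 60]), ((103.2, 222.4), [99, 222, 10, 2, 14]), ((98.5, 226.5), [93, 226, 12, 2, 12])]
scene amber [((326.0, 172.6), [319, 159, 16, 27, 305]), ((279.0, 202.0), [264, 171, 31, 60, 1125]), ((379.9, 197.3), [365, 180, 30, 36, 694]), ((151.3, 197.5), [94, 185, 118, 42, 749]), ((336.3, 212.9), [325, 197, 26, 29, 509]), ((168.2, 201.2), [166, 199, 4, 7, 12]), ((202.9, 203.2), [196, 198, 12, 13, 50]), ((153.9, 203.1), [149, 200, 10, 7, 28]), ((117.8, 215.8), [108, 207, 23, 17, 151]), ((165.6, 212.1), [161, 207, 10, 9,
[... 898 characters left out ...]
2]), ((212.8, 252.1), [209, 248, 9, 9, 64])]
top amber [((208.4, 134.0), [194, 120, 30, 29, 707]), ((237.1, 169.2), [227, 159, 21, 21, 350]), ((191.8, 178.4), [179, 167, 20, 20, 110]), ((343.4, 174.8), [340, 172, 7, 7, 17]), ((360.7, 175.7), [358, 174, 6, 5, 17]), ((145.6, 194.4), [133, 183, 27, 23, 339]), ((326.2, 197.2), [322, 192, 8, 11, 32]), ((245.0, 215.1), [235, 205, 21, 21, 199]), ((193.2, 231.6), [184, 226, 15, 14, 97])]
top tray [((353.4, 180.6), [297, 148, 115, 66, 4189]), ((232.8, 165.1), [228, 160, 16, 15, 47]), ((188.2, 176.7), [179, 167, 17, 19, 162]), ((144.7, 194.3), [134, 184, 21, 22, 167]), ((243.4, 216.3), [236, 208, 16, 18, 77]), ((189.7, 233.2), [184, 228, 10, 12, 40])]
```

View pics/crop1.png

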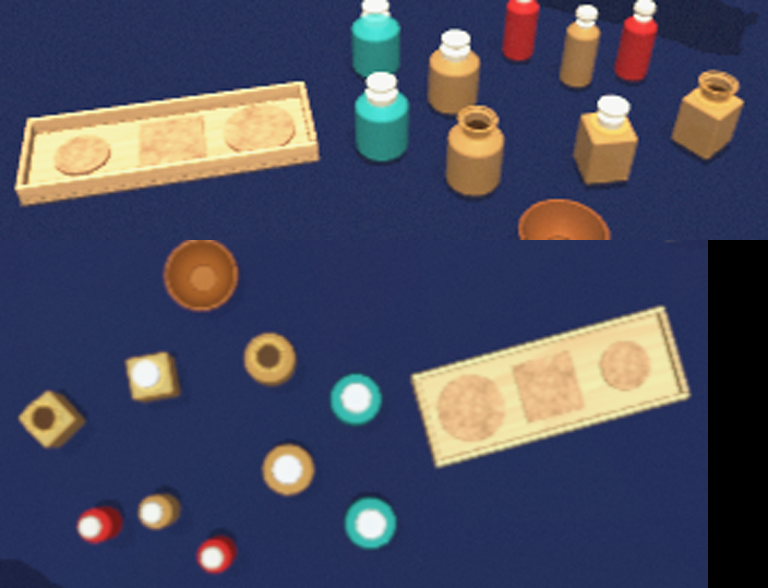

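The crop confirms the identities. Pads in the top image are about (321,190), (353,181) and (385,172). Next I'll triangulate the stoppers and the tray.

```bash
cat > m1.py <<'E'
from h import *
T=cam("top");S=cam("scene")
for n,a,b in (("wide",(244.2,215.3),(274.3,168.4)),("square",(185.3,175.4),(339.8,195.9)),("slim",(187.8,233.1),(328.8,156.3)),("turq1",(273,185.4),(243.5,186.7))):
    x,r=tri([ray(T,a),ray(S,b)]); print(n,x.round(4),"gap",r.round(4))
for n,p,z in (("openjar",(237,168.5),.088),("opensq",(143.3,194.2),.088),("dish",(208.4,134),.03),("turq2",(279.1,238),.085),("redA",(161.8,239.2),.1),("redB",(212.8,252.1),.1)):
    print(n,onplane(T,p,z).round(3))
pad=[]
for n in ("top","scene"):
    im=cv2.imread(f"pics/{n}0.png")
    h=cv2.cvtColor(im,cv2.COLOR_BGR2HSV)
    k=cv2.inRange(h,(5,40,120),(35,200,255)); k=cv2.morphologyEx(k,cv2.MORPH_CLOSE,np.ones((3,3)))
    cs=cv2.findContours(k,cv2.RETR_EXTERNAL,cv2.CHAIN_APPROX_NONE)[0]
    c=[c for c in cs if cv2.pointPolygonTest(c,(353,181) if n=="top" else (155,208),False)>0][0]
    r=cv2.minAreaRect(c); print(n,r)
    C=T if n=="top" else S
    if n=="top":
        P=[onplane(C,p,.026) for p in cv2.boxPoints(r)]; print(np.round(P,4)); m=np.mean(P,0)
        print("centre",m.round(4),[np.linalg.norm(P[i]-P[i-1]).round(4) for i in range(4)],"long edge dir",[np.degrees(np.arctan2(*(P[i]-P[i-1])[[1,0]])).round(1) for i in range(4)])
    # cork mask: hue lower than tray
    inside=np.zeros(k.shape,np.uint8);cv2.drawContours(inside,[c],-1,255,-1);inside=cv2.erode(inside,np.ones((3,3)),iterations=3)
    cork=cv2.inRange(h,(5,70,150),(15,200,255))&inside
    cork=cv2.morphologyEx(cv2.morphologyEx(cork,cv2.MORPH_CLOSE,np.ones((3,3)),iterations=2),cv2.MORPH_OPEN,np.ones((3,3)),iterations=1)
    q,l,s,ce=cv2.connectedComponentsWithStats(cork)
    L=[(ce[i],s[i]) for i in range(1,q) if s[i][4]>80]; L.sort(key=lambda a:a[0][0]); 
    if n=="scene":L=L[::-1]
    for e,ss in L: print(n,e.round(1),ss,onplane(C,e,.011).round(4))
    pad.append([e for e,_ in L])
for a,b in zip(*pad): x,r=tri([ray(T,a),ray(S,b)]); print("pad",x.round(4),r.round(4))
E
python3 m1.py
```

```text
wide [0.4763 0.1205 0.0839] gap 0.0002
square [0.5892 0.2873 0.0863] gap 0.0003
slim [0.4266 0.2773 0.0965] gap 0.0001
turq1 [0.561  0.0391 0.0832] gap 0.0003
openjar [0.609 0.141 0.088]
opensq [0.536 0.406 0.088]
dish [0.717 0.229 0.03 ]
turq2 [0.412 0.022 0.085]
redA [0.41  0.349 0.1  ]
redB [0.374 0.207 0.1  ]
top ((354.02728271484375, 180.59884643554688), (40.254493713378906, 110.14106750488281), 74.53878784179688)
[[ 0.5929 -0.0292  0.026 ]
 [ 0.6802 -0.3444  0.026 ]
 [ 0.5649 -0.3743  0.026 ]
 [ 0.4781 -0.0604  0.026 ]]
centre [ 0.579  -0.2021  0.026 ] [np.float64(0.1189), np.float64(0.3271), np.float64(0.1192), np.float64(0.3257)] long edge dir [np.float64(15.2), np.float64(-74.5), np.float64(-165.4), np.float64(105.4)]
scene ((152.37692260742188, 208.33395385742188), (35.59027862548828, 127.27393341064453), 81.34745788574219)
scene [120.4 224.2] [112 220  20   9 118] [ 0.6445 -0.2801  0.011 ]
```

```bash
cat > d.py <<'E'
# usage: d.py x y z [heading of closing line, deg]
from h import *; import sys
s=robot.observe();R=s["orientation"];p=s["position"]
a=[float(v) for v in sys.argv[1:]]
d=R.T@(np.array(a[:3])-p)/.05
y=np.degrees(np.arctan2(R[1,1],R[0,1]))
print("t",round(s["t"],2),"pos",p.round(4),"yhead",y.round(1),"units",d.round(2),"j6",s["joints"][5].round(2),"w",s["gripper_width"].round(4))
if len(a)>3:
    e=(y-a[3]+90)%180-90; print("twist units (+ lowers heading)",round(e/6,2))
E
python3 - <<'E'
from h import *
T=cam("top");S=cam("scene")
for n,a,b in (("w",(321.2,190),(193.3,203.3)),("q",(352.9,180.8),(156.7,207.9)),("s",(385.4,172.1),(119.2,214.6))):
    x,r=tri([ray(T,a),ray(S,b)]); print(n,x.round(4),r.round(4))
E
python3 d.py .4763 .1205 .2306
```

```text
w [ 0.5516 -0.1052  0.0093] 0.0016
q [ 0.5791 -0.2006  0.0126] 0.0005
s [ 0.6054 -0.2986  0.0075] 0.0012Traceback (most recent call last):
  File "d.py", line 7, in <module>
    print("t",round(s["t"],2),"pos",p.round(4),"yhead",y.round(1),"units",d.round(2),"j6",s["joints"][5].round(2),"w",s["gripper_width"].round(4))
                                                                                                                      ^^^^^^^^^^^^^^^^^^^^^^^^
AttributeError: 'float' object has no attribute 'round'
```

The pads triangulate to z of about 0.008–0.013 (expected 0.011), and their spacing and the tray rim agree. I'll move above the wide jar.

step_arm(
  moves="-.3 -.17 0 0 1;-.6 -.35 0 0 1;-.6 -.35 0 0 1;-.6 -.35 0 0 1;-.6 -.35 0 0 1;-.6 -.35 0 0 1;-.6 -.35 0 0 1;-.6 -.35 0 0 1;-.6 -.35 0 0 1;-.6 -.35 0 0 1;-.6 -.35 0 0 1;-.6 -.35 0 0 1;-.6 -.35 0 0 1;-.27 -.11 0 0 1;0 0 0 0 1;0 0 0 0 1",
)

```text
t: 1.7
position: [0.476, 0.1206, 0.2311]
orientation: [[-0.917, 0.4, -0.001], [0.4, 0.917, 0.0], [0.001, -0.0, -1.0]]
force: [0.3, 0.6, 0.4]
gripper_width: 0.0854
grip_force: 0.0
```

```bash
sed -i 's/s\["gripper_width"\].round(4)/round(s["gripper_width"],4)/' d.py; python3 d.py .4763 .1205 .2306
python3 - <<'E'
from h import *
c=cam("wrist"); im=robot.read_camera("wrist"); cv2.imwrite("pics/w1.png",im[:,:,::-1])
k,b=blobs(im,(0,0,165),(180,70,255),60)
print([(x.tolist(),s.tolist(),onplane(c,x,.085).round(4).tolist()) for x,s in b])
E
```

```text
t 1.7 pos [0.476  0.1206 0.2311] yhead 66.4 units [-0.01  0.    0.01] j6 0.66 w 0.0854
[([472.7, 2.6], [457, 0, 35, 8, 196], [0.4174, 0.3496, 0.085]), ([293.9, 22.6], [279, 6, 30, 34, 786], [0.372, 0.2084, 0.085]), ([395.7, 49.5], [378, 33, 35, 33, 865], [0.4268, 0.2816, 0.085]), ([125.3, 152.4], [104, 134, 43, 39, 1251], [0.4117, 0.0211, 0.085]), ([246.4, 171.9], [230, 154, 34, 37, 1035], [0.4756, 0.1194, 0.085]), ([443.1, 207.9], [423, 192, 41, 34, 1067], [0.5895, 0.2866, 0.085]), ([64.5, 262.4], [43, 245, 43, 36, 87], [0.4898, -0.1001, 0.085]), ([209.1, 269.6], [193, 251, 33, 38, 988], [0.5599, 0.0386, 0.085]), ([117.0, 290.5], [110, 287, 13, 9, 78], [0.5431, -0.0668, 0.085]), ([377.2, 290.4], [373, 287, 12, 9, 75], [0.6581, 0.1979, 0.085])]
```

View pics/w1.png

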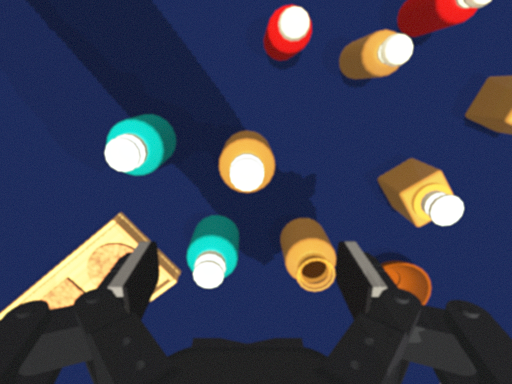

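The wrist view shows the jar's stopper centred at (247,172), which is (0.476,0.119), matching the fixed cameras. The fingers have clearance on both sides, so I'll descend and grip.

step_arm(
  moves="0 0 .4 0 1;0 0 .5 0 1;0 0 .5 0 1;0 0 .5 0 1;0 0 .5 0 1;0 0 .5 0 1;0 0 .4 0 1;0 0 .3 0 1;0 0 .3 0 1;0 0 .15 0 1;0 0 0 0 1;0 0 0 0 1;0 0 0 0 0;0 0 0 0 0;0 0 0 0 0;0 0 0 0 0;0 0 0 0 0;0 0 0 0 0;0 0 0 0 0",
  newtons=40,
)

```text
t: 3.65
position: [0.477, 0.1209, 0.03]
orientation: [[-0.917, 0.399, 0.002], [0.399, 0.917, 0.0], [-0.001, 0.001, -1.0]]
force: [-1.2, 0.7, 5.3]
gripper_width: 0.0582
grip_force: 43.0
```

step_arm(
  moves="0 0 -.1 0 0;0 0 -.2 0 0;0 0 -.3 0 0;0 0 -.4 0 0;0 0 -.4 0 0;0 0 -.4 0 0;0 0 -.4 0 0;0 0 -.4 0 0;0 0 -.3 0 0;0 0 -.1 0 0;0 0 0 0 0;0 0 0 0 0",
)

```text
t: 4.85
position: [0.476, 0.1207, 0.1781]
orientation: [[-0.917, 0.399, -0.001], [0.399, 0.917, -0.0], [0.001, -0.001, -1.0]]
force: [-0.5, -0.3, -2.1]
gripper_width: 0.0586
grip_force: 43.7
```

```bash
python3 d.py .5518 -.1058 .18 15.3;python3 - <<'E'
from h import *
c=cam("wrist"); im=robot.read_camera("wrist"); cv2.imwrite("pics/w2.png",im[:,:,::-1])
E
```

```text
t 4.85 pos [0.476  0.1207 0.1781] yhead 66.5 units [-3.2  -3.55 -0.04] j6 0.66 w 0.0586
twist units (+ lowers heading) 8.53
```

View pics/w2.png

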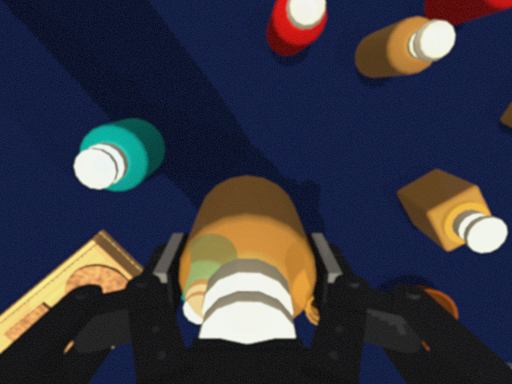

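The jar is held upright, with its stopper just below the palm. Carrying it to the large pad.

step_arm(
  moves="-.1 -.11 0 0 0;-.25 -.28 0 0 0;-.35 -.39 0 0 0;-.4 -.44 0 0 0;-.4 -.44 0 0 0;-.4 -.44 0 0 0;-.4 -.44 0 0 0;-.35 -.39 0 0 0;-.3 -.33 0 0 0;-.15 -.18 0 0 0;-.1 -.11 0 0 0;0 0 0 0 0;0 0 0 0 0;0 0 0 0 0",
)

```text
t: 6.3
position: [0.552, -0.105, 0.1789]
orientation: [[-0.917, 0.398, -0.0], [0.398, 0.917, 0.0], [0.0, 0.0, -1.0]]
force: [-0.1, 0.9, -2.7]
gripper_width: 0.0588
grip_force: 43.7
```

```bash
python3 d.py .5518 -.1058 .043 15.3;python3 - <<'E'
from h import *
for n in ("scene","top"):
    im=robot.read_camera(n); cv2.imwrite(f"pics/{n}1.png",im[:,:,::-1])
a=cv2.imread("pics/scene1.png")[90:260,80:280];cv2.imwrite("pics/crop2.png",cv2.resize(a,None,fx=3,fy=3,interpolation=cv2.INTER_CUBIC))
E
```

```text
t 6.3 pos [ 0.552  -0.105   0.1789] yhead 66.5 units [-0.   -0.02  2.72] j6 0.22 w 0.0588
twist units (+ lowers heading) 8.54
```

View pics/crop2.png

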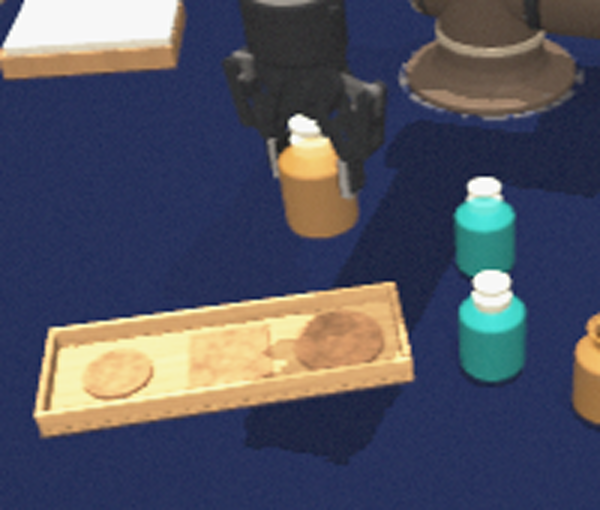

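The jar hangs upright above the large pad. Lowering it slowly at the end.

step_arm(
  moves="0 0 .2 0 0;0 0 .4 0 0;0 0 .4 0 0;0 0 .4 0 0;0 0 .4 0 0;0 0 .3 0 0;0 0 .2 0 0;0 0 .15 0 0;0 0 .1 0 0;0 0 .05 0 0;0 0 .04 0 0;0 0 .03 0 0;0 0 .02 0 0;0 0 0 0 0;0 0 0 0 0",
)

```text
t: 7.9
position: [0.5523, -0.1059, 0.0445]
orientation: [[-0.917, 0.399, 0.0], [0.399, 0.917, -0.0], [-0.0, 0.0, -1.0]]
force: [-0.7, 0.3, -2.5]
gripper_width: 0.0589
grip_force: 43.7
```

step_arm(
  moves="0 0 .02 0 0;0 0 .02 0 0;0 0 .02 0 0;0 0 0 0 0;0 0 0 0 0",
)

```text
t: 8.4
position: [0.5521, -0.1058, 0.0412]
orientation: [[-0.917, 0.399, -0.0], [0.399, 0.917, -0.0], [0.0, -0.0, -1.0]]
force: [0.0, -0.5, -2.3]
gripper_width: 0.0584
grip_force: 43.7
```

step_arm(
  moves="0 0 .02 0 0;0 0 .02 0 0;0 0 0 0 0;0 0 0 0 0",
)

```text
t: 8.8
position: [0.5523, -0.1059, 0.041]
orientation: [[-0.917, 0.399, 0.001], [0.399, 0.917, -0.0], [-0.001, 0.0, -1.0]]
force: [-4.2, 1.0, 10.3]
gripper_width: 0.0587
grip_force: 44.8
```

Contact with the pad. I'll open slowly and rise.

step_arm(
  moves="0 0 -.02 0 .72;0 0 0 0 .76;0 0 0 0 .8;0 0 0 0 .85;0 0 0 0 .92;0 0 0 0 1;0 0 0 0 1;0 0 0 0 1;0 0 -.2 0 1;0 0 -.4 0 1;0 0 -.5 0 1;0 0 -.6 0 1;0 0 -.6 0 1;0 0 -.6 0 1;0 0 -.5 0 1;0 0 -.3 0 1;0 0 0 0 1;0 0 0 0 1",
)

```text
t: 10.6
position: [0.5522, -0.1058, 0.2254]
orientation: [[-0.917, 0.399, 0.001], [0.399, 0.917, -0.0], [-0.001, 0.0, -1.0]]
force: [0.1, -0.8, -0.4]
gripper_width: 0.0853
grip_force: 0.0
```

```bash
cat > chk.py <<'E'
from h import *; import sys
# stopper (white) blob position by wrist at height z near the TCP, list
c=cam("wrist"); im=robot.read_camera("wrist"); 
if len(sys.argv)>2: cv2.imwrite(sys.argv[2],im[:,:,::-1])
k,b=blobs(im,(0,0,165),(180,70,255),300)
for x,s in b: print(x.tolist(),s[4],onplane(c,x,float(sys.argv[1])).round(4))
E
python3 chk.py .095; python3 d.py .4266 .2773 .24 13
```

```text
[396.6, 120.1] 1413 [0.5575 0.0337 0.095 ]
[247.0, 175.9] 1137 [ 0.5519 -0.1064  0.095 ]
[421.1, 376.5] 484 [ 0.8561 -0.0172  0.095 ]
t 10.65 pos [ 0.5519 -0.1058  0.2246] yhead 66.5 units [ 5.36  6.02 -0.3 ] j6 0.22 w 0.0853
twist units (+ lowers heading) 8.91
```

The wide jar stands at (0.552,-0.106), within 1 mm of its pad's centre. Next, the slim bottle.

step_arm(
  moves=".2 .22 0 0 1;.4 .45 0 0 1;.5 .56 0 0 1;.55 .62 0 0 1;.55 .62 0 0 1;.55 .62 0 0 1;.55 .62 0 0 1;.55 .62 0 0 1;.5 .56 0 0 1;.45 .5 0 0 1;.35 .4 0 0 1;.2 .23 0 0 1",
)

```text
t: 11.85
position: [0.4253, 0.2788, 0.2243]
orientation: [[-0.918, 0.397, -0.002], [0.397, 0.918, -0.001], [0.001, -0.001, -1.0]]
force: [0.5, 0.3, 0.3]
gripper_width: 0.0856
grip_force: 0.0
```

step_arm(
  moves="0 0 0 .5 .75;0 0 0 1 .75;0 0 0 1 .75;0 0 0 1 .75;0 0 0 1 .75;0 0 0 1 .75;0 0 0 1 .75;0 0 0 1 .75;0 0 0 1 .75;0 0 0 .4 .75;0 0 0 0 .75;0 0 0 0 .75;0 0 0 0 .75",
)

```text
t: 13.15
position: [0.427, 0.2768, 0.2251]
orientation: [[-0.227, 0.974, -0.0], [0.974, 0.227, -0.0], [-0.0, -0.0, -1.0]]
force: [0.3, 0.1, 0.4]
gripper_width: 0.0638
grip_force: 0.0
```

```bash
python3 chk.py .095 pics/w3.png; python3 d.py .4266 .2773 .04 13
```

```text
[246.7, 92.6] 778 [0.4095 0.348  0.095 ]
[246.4, 177.0] 673 [0.4262 0.2751 0.095 ]
[410.5, 200.2] 1252 [0.5827 0.2882 0.095 ]
[168.6, 246.1] 1053 [0.3669 0.1877 0.095 ]
[334.5, 259.0] 592 [0.5324 0.2113 0.095 ]
t 13.2 pos [0.427  0.2768 0.2251] yhead 13.1 units [ 0.01 -0.01  3.7 ] j6 1.92 w 0.0638
twist units (+ lowers heading) 0.01
```

View pics/w3.png

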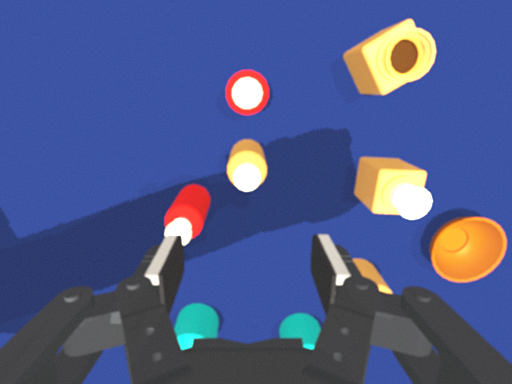

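The slim bottle's stopper is at (246,177), centred between the fingers, with the red bottles clear of the finger paths. Descending.

step_arm(
  moves="0 0 .3 0 .75;0 0 .5 0 .75;0 0 .5 0 .75;0 0 .5 0 .75;0 0 .5 0 .75;0 0 .4 0 .75;0 0 .4 0 .75;0 0 .3 0 .75;0 0 .2 0 .75;0 0 .07 0 .75;0 0 0 0 .75;0 0 0 0 0;0 0 0 0 0;0 0 0 0 0;0 0 0 0 0;0 0 0 0 0;0 0 0 0 0;0 0 0 0 0",
  newtons=35,
)

```text
t: 15.0
position: [0.4275, 0.2773, 0.0428]
orientation: [[-0.226, 0.974, 0.001], [0.974, 0.226, 0.001], [0.001, 0.001, -1.0]]
force: [-1.2, -0.1, 6.5]
gripper_width: 0.0388
grip_force: 35.1
```

step_arm(
  moves="0 0 -.1 0 0;0 0 -.2 0 0;0 0 -.3 0 0;0 0 -.4 0 0;0 0 -.4 0 0;0 0 -.4 0 0;0 0 -.4 0 0;0 0 -.4 0 0;0 0 -.3 0 0;0 0 -.2 0 0;0 0 0 0 0;0 0 0 0 0",
)

```text
t: 16.2
position: [0.4271, 0.2769, 0.1964]
orientation: [[-0.226, 0.974, -0.0], [0.974, 0.226, -0.0], [-0.0, -0.0, -1.0]]
force: [-1.0, -0.3, -1.8]
gripper_width: 0.0389
grip_force: 35.6
```

```bash
python3 d.py .6055 -.2985 .195 15.3; python3 chk.py .25
```

```text
t 16.2 pos [0.4271 0.2769 0.1964] yhead 13.1 units [-12.02   0.88   0.03] j6 1.92 w 0.0389
twist units (+ lowers heading) -0.37
[246.5, 93.3] 863 [0.4093 0.351  0.25  ]
[427.6, 212.1] 1363 [0.4722 0.3293 0.25  ]
[168.7, 245.8] 559 [0.3954 0.2993 0.25  ]
[248.5, 313.4] 3672 [0.4266 0.2793 0.25  ]
```

step_arm(
  moves="-.15 .01 0 0 0;-.35 .03 0 0 0;-.55 .04 0 0 0;-.7 .05 0 0 0;-.75 .05 0 0 0;-.75 .05 0 0 0;-.75 .05 0 0 0;-.75 .06 0 0 0;-.75 .06 0 0 0;-.75 .06 0 0 0;-.75 .06 0 0 0;-.75 .06 0 0 0;-.75 .06 0 0 0;-.75 .06 0 0 0;-.7 .05 0 0 0;-.65 .05 0 0 0;-.55 .04 0 0 0;-.45 .03 0 0 0;-.3 .01 0 0 0;-.15 0 0 0 0",
)

```text
t: 18.25
position: [0.6058, -0.3014, 0.1957]
orientation: [[-0.225, 0.974, -0.001], [0.974, 0.225, 0.001], [0.001, -0.001, -1.0]]
force: [-0.0, 0.1, -1.5]
gripper_width: 0.0391
grip_force: 35.6
```

step_arm(
  moves="0 0 0 0 0;0 0 0 0 0;0 0 0 0 0",
)

```text
t: 18.55
position: [0.6061, -0.299, 0.1971]
orientation: [[-0.227, 0.974, 0.0], [0.974, 0.227, 0.0], [0.0, 0.0, -1.0]]
force: [0.4, -0.6, -0.8]
gripper_width: 0.0385
grip_force: 35.6
```

```bash
python3 d.py .6055 -.2985 .055 15.3
python3 - <<'E'
from h import *
im=robot.read_camera("scene"); cv2.imwrite("pics/scene2.png",im[:,:,::-1])
cv2.imwrite("pics/crop3.png",cv2.resize(im[90:250,60:260,::-1],None,fx=3,fy=3,interpolation=cv2.INTER_CUBIC))
E
```

```text
t 18.55 pos [ 0.6061 -0.299   0.1971] yhead 13.1 units [ 0.01 -0.01  2.84] j6 0.88 w 0.0385
twist units (+ lowers heading) -0.36
```

View pics/crop3.png

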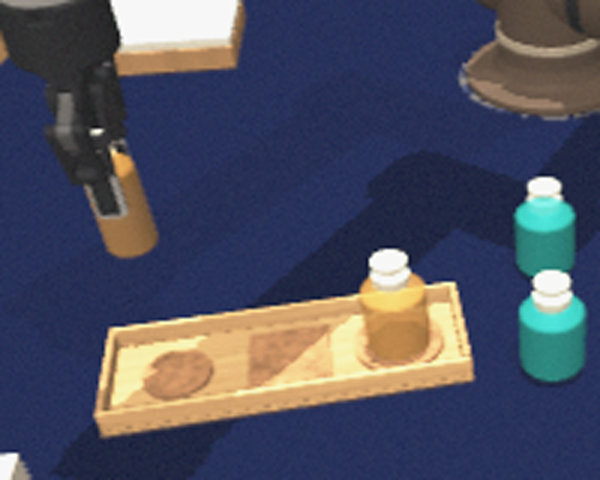

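The slim bottle is held upright: its lean in the picture matches the perspective there. The wide jar stands centred on its pad. Lowering the slim bottle.

step_arm(
  moves="0 0 .2 0 0;0 0 .4 0 0;0 0 .4 0 0;0 0 .4 0 0;0 0 .4 0 0;0 0 .35 0 0;0 0 .25 0 0;0 0 .15 0 0;0 0 .1 0 0;0 0 .07 0 0;0 0 .04 0 0;0 0 .03 0 0;0 0 .02 0 0;0 0 0 0 0;0 0 0 0 0",
)

```text
t: 20.1
position: [0.6063, -0.3001, 0.0565]
orientation: [[-0.226, 0.974, 0.0], [0.974, 0.226, -0.0], [-0.0, 0.0, -1.0]]
force: [-0.1, -0.4, -2.2]
gripper_width: 0.0389
grip_force: 35.6
```

step_arm(
  moves="0 0 .02 0 0;0 0 .02 0 0;0 0 0 0 0;0 0 0 0 0",
)

```text
t: 20.5
position: [0.6061, -0.3, 0.0542]
orientation: [[-0.226, 0.974, -0.0], [0.974, 0.226, 0.0], [0.0, -0.0, -1.0]]
force: [0.7, -0.6, -2.3]
gripper_width: 0.0385
grip_force: 35.6
```

step_arm(
  moves="0 0 .02 0 0;0 0 .02 0 0;0 0 0 0 0;0 0 0 0 0",
)

```text
t: 20.9
position: [0.6063, -0.3003, 0.0538]
orientation: [[-0.226, 0.974, 0.001], [0.974, 0.226, -0.001], [-0.001, 0.001, -1.0]]
force: [-2.4, 0.6, 5.8]
gripper_width: 0.0388
grip_force: 36.4
```

step_arm(
  moves="0 0 -.02 0 .48;0 0 0 0 .52;0 0 0 0 .56;0 0 0 0 .62;0 0 0 0 .7;0 0 0 0 .75;0 0 0 0 .75;0 0 0 0 .75;0 0 -.2 0 .75;0 0 -.4 0 .75;0 0 -.5 0 .75;0 0 -.6 0 .75;0 0 -.6 0 .75;0 0 -.6 0 .75;0 0 -.4 0 .75;0 0 -.2 0 .75;0 0 0 0 .75;0 0 0 0 .75",
)

```text
t: 22.7
position: [0.606, -0.2999, 0.2274]
orientation: [[-0.226, 0.974, -0.001], [0.974, 0.226, 0.0], [0.001, -0.001, -1.0]]
force: [-0.1, -0.2, -0.6]
gripper_width: 0.064
grip_force: 0.0
```

```bash
python3 chk.py .106; python3 d.py .5892 .2870 .23 10
python3 - <<'E'
from h import *
im=cv2.imread("pics/top0.png");h=cv2.cvtColor(im,cv2.COLOR_BGR2HSV)
T=cam("top")
# bright upper face of the square bottle (not navy)
k=cv2.inRange(h,(0,0,150),(40,255,255))
q,l,s,c=cv2.connectedComponentsWithStats(k);i=l[177,186];print(s[i])
cs=cv2.findContours((l==i).astype(np.uint8),cv2.RETR_EXTERNAL,cv2.CHAIN_APPROX_NONE)[0][0]
r=cv2.minAreaRect(cs);P=np.array([onplane(T,p,.05)[:2] for p in cv2.boxPoints(r)]);print(r,P.round(3),[np.degrees(np.arctan2(*(P[j]-P[j-1])[::-1])).round(1) for j in range(4)])
E
```

```text
[246.1, 181.0] 578 [ 0.6052 -0.3027  0.106 ]
[462.8, 261.7] 5221 [ 0.8308 -0.3352  0.106 ]
[365.8, 250.8] 369 [ 0.7341 -0.3453  0.106 ]
t 22.75 pos [ 0.6058 -0.2998  0.2268] yhead 13.1 units [11.51  2.33 -0.05] j6 0.88 w 0.0638
twist units (+ lowers heading) 0.51
[     0     60    512    324 148733]
((288.0, 383.0), (8.0, 0.0), 180.0) [[-0.    -0.015]
 [-0.    -0.015]
 [-0.     0.007]
 [-0.     0.007]] [np.float64(-89.9), np.float64(0.0), np.float64(90.1), np.float64(0.0)]
```

The slim bottle is down within about 3 mm of its pad's centre. Moving over the square bottle and opening wide.

step_arm(
  moves=".3 .06 0 0 1;.6 .12 0 0 1;.8 .16 0 0 1;.85 .17 0 0 1;.85 .17 0 0 1;.85 .17 0 0 1;.85 .17 0 0 1;.85 .17 0 0 1;.85 .17 0 0 1;.85 .17 0 0 1;.85 .17 0 0 1;.8 .17 0 0 1;.8 .16 0 0 1;.7 .14 0 0 1;.4 .1 0 0 1;.16 .06 0 0 1;0 0 0 0 1;0 0 0 0 1;0 0 0 0 1",
)

```text
t: 24.65
position: [0.5915, 0.2781, 0.2285]
orientation: [[-0.224, 0.975, 0.0], [0.975, 0.224, -0.0], [-0.0, 0.0, -1.0]]
force: [-0.1, 0.5, 0.2]
gripper_width: 0.0855
grip_force: 0.0
```

```bash
python3 chk.py .088 pics/w4.png; python3 d.py .5892 .2870 .03 10
```

```text
[50.2, 47.1] 990 [0.404  0.3478 0.088 ]
[246.3, 165.2] 980 [0.5887 0.2848 0.088 ]
[488.9, 174.9] 1122 [0.8172 0.3277 0.088 ]
[11.3, 196.8] 605 [0.3712 0.202  0.088 ]
[496.4, 281.9] 2824 [0.8802 0.2193 0.088 ]
[176.4, 344.9] 371 [0.5576 0.0569 0.088 ]
t 24.7 pos [0.5916 0.2781 0.2286] yhead 13.0 units [ 0.18 -0.01  3.97] j6 1.78 w 0.0854
twist units (+ lowers heading) 0.49
```

View pics/w4.png

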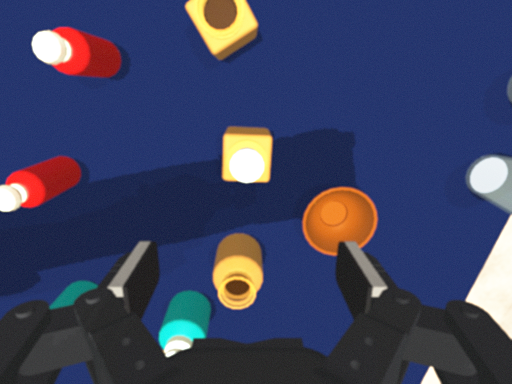

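The square bottle is at (247,155), almost aligned with the fingers. Measuring its yaw from the rows of its outline.

Run:
```python
from h import *
c=cam("wrist");im=cv2.imread("pics/w4.png");h=cv2.cvtColor(im,cv2.COLOR_BGR2HSV)
k=cv2.inRange(h,(0,0,120),(40,255,255))
q,l,s,_=cv2.connectedComponentsWithStats(k);i=l[140,246];print(s[i]);m=l==i
L=[];Rr=[]
for y in range(s[i][1]+8,s[i][1]+s[i][3]-6):
    x=np.where(m[y])[0];L.append((x[0],y));Rr.append((x[-1],y))
for e in (L,Rr):
    P=np.array([onplane(c,p,.064)[:2] for p in e]);v=cv2.fitLine(P.astype(np.float32),cv2.DIST_HUBER,0,.001,.001).ravel();print(np.degrees(np.arctan2(v[1],v[0])).round(1),v[2:])
Tp=[(x,np.where(m[:,x])[0][0]) for x in range(s[i][0]+7,s[i][0]+s[i][2]-6)]
P=np.array([onplane(c,p,.064)[:2] for p in Tp]);v=cv2.fitLine(P.astype(np.float32),cv2.DIST_HUBER,0,.001,.001).ravel();print("top",np.degrees(np.arctan2(v[1],v[0])).round(1),v[2:])
```

```text
[ 222  127   51   56 2645]
-78.5 [0.56515646 0.2758903 ]
-78.9 [0.61315405 0.2899627 ]
top 10.6 [0.57920825 0.31603566]
```

Yaw is about 11° and width about 50 mm, as stated. Aligning, descending and gripping.

step_arm(
  moves=".17 -.03 0 .33 1;0 0 .3 0 1;0 0 .5 0 1;0 0 .5 0 1;0 0 .5 0 1;0 0 .5 0 1;0 0 .5 0 1;0 0 .4 0 1;0 0 .3 0 1;0 0 .25 0 1;0 0 .15 0 1;0 0 .04 0 1;0 0 0 0 1;0 0 0 0 0;0 0 0 0 0;0 0 0 0 0;0 0 0 0 0;0 0 0 0 0;0 0 0 0 0;0 0 0 0 0",
  newtons=40,
)

```text
t: 26.7
position: [0.5885, 0.2879, 0.0322]
orientation: [[-0.192, 0.981, 0.001], [0.981, 0.192, 0.001], [0.001, 0.002, -1.0]]
force: [0.4, -0.1, 6.0]
gripper_width: 0.0496
grip_force: 42.8
```

step_arm(
  moves="0 0 -.1 0 0;0 0 -.2 0 0;0 0 -.3 0 0;0 0 -.4 0 0;0 0 -.4 0 0;0 0 -.4 0 0;0 0 -.4 0 0;0 0 -.4 0 0;0 0 -.3 0 0;0 0 -.2 0 0;0 0 0 0 0;0 0 0 0 0",
)

```text
t: 27.9
position: [0.5877, 0.2875, 0.1857]
orientation: [[-0.192, 0.981, -0.001], [0.981, 0.192, -0.0], [-0.0, -0.001, -1.0]]
force: [-0.2, -0.7, -3.4]
gripper_width: 0.0491
grip_force: 42.0
```

```bash
python3 d.py .5788 -.202 .185 15.3
```

```text
t 27.9 pos [0.5877 0.2875 0.1857] yhead 11.1 units [-9.57 -2.06  0.02] j6 1.83 w 0.0491
twist units (+ lowers heading) -0.7
```

step_arm(
  moves="-.15 -.03 0 0 0;-.35 -.08 0 0 0;-.55 -.12 0 0 0;-.65 -.14 0 0 0;-.7 -.15 0 0 0;-.7 -.15 0 0 0;-.7 -.15 0 0 0;-.7 -.15 0 0 0;-.7 -.15 0 0 0;-.7 -.15 0 0 0;-.7 -.15 0 0 0;-.7 -.15 0 0 0;-.65 -.14 0 0 0;-.55 -.12 0 0 0;-.4 -.09 0 0 0;-.25 -.05 0 0 0;-.12 -.03 0 0 0;0 0 0 -.7 0;0 0 0 0 0;0 0 0 0 0",
)

```text
t: 29.9
position: [0.5787, -0.186, 0.1863]
orientation: [[-0.263, 0.965, -0.0], [0.965, 0.263, 0.0], [0.0, -0.0, -1.0]]
force: [0.7, -0.0, -2.6]
gripper_width: 0.0495
grip_force: 42.0
```

```bash
python3 d.py .5788 -.202 .0455 15.3
python3 - <<'E'
from h import *
im=robot.read_camera("scene"); cv2.imwrite("pics/crop4.png",cv2.resize(im[90:250,60:260,::-1],None,fx=3,fy=3,interpolation=cv2.INTER_CUBIC))
E
```

```text
t 29.9 pos [ 0.5787 -0.186   0.1863] yhead 15.2 units [-0.31 -0.08  2.82] j6 0.99 w 0.0495
twist units (+ lowers heading) -0.01
```

View pics/crop4.png

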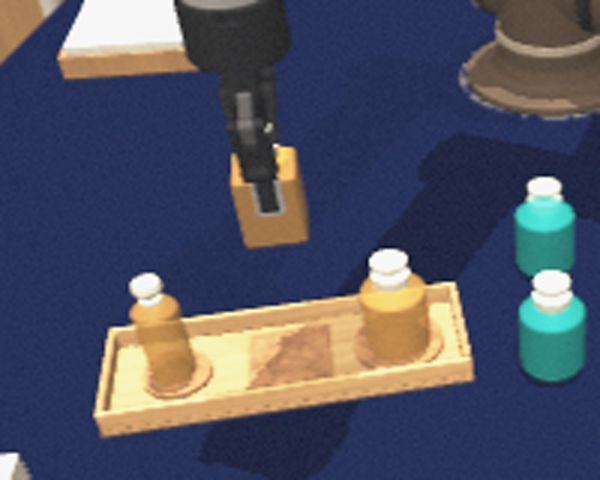

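It stopped 16 mm short of the pad's centre, so I'll correct that and lower. The slim bottle stands upright, slightly left on its pad; I'll measure that later.

step_arm(
  moves="-.15 -.04 0 0 0;-.16 -.04 0 0 0;0 0 0 0 0;0 0 .2 0 0;0 0 .4 0 0;0 0 .4 0 0;0 0 .4 0 0;0 0 .4 0 0;0 0 .35 0 0;0 0 .25 0 0;0 0 .15 0 0;0 0 .1 0 0;0 0 .07 0 0;0 0 .04 0 0;0 0 .03 0 0;0 0 .02 0 0;0 0 .02 0 0;0 0 0 0 0;0 0 0 0 0",
)

```text
t: 31.85
position: [0.5791, -0.2026, 0.0449]
orientation: [[-0.264, 0.965, 0.0], [0.965, 0.264, -0.0], [-0.0, 0.0, -1.0]]
force: [0.6, -0.6, -3.2]
gripper_width: 0.0493
grip_force: 42.0
```

step_arm(
  moves="0 0 .02 0 0;0 0 0 0 0;0 0 0 0 0",
)

```text
t: 32.15
position: [0.579, -0.2025, 0.0437]
orientation: [[-0.264, 0.965, -0.0], [0.965, 0.264, -0.0], [0.0, -0.0, -1.0]]
force: [0.4, -0.2, -2.4]
gripper_width: 0.0496
grip_force: 42.0
```

step_arm(
  moves="0 0 .02 0 0;0 0 .02 0 0;0 0 0 0 0;0 0 0 0 0",
)

```text
t: 32.55
position: [0.5792, -0.2026, 0.0432]
orientation: [[-0.264, 0.965, 0.001], [0.965, 0.264, -0.0], [-0.001, 0.001, -1.0]]
force: [-2.6, 0.7, 6.2]
gripper_width: 0.0496
grip_force: 43.0
```

step_arm(
  moves="0 0 -.02 0 .6;0 0 0 0 .64;0 0 0 0 .68;0 0 0 0 .74;0 0 0 0 .82;0 0 0 0 .9;0 0 0 0 .9;0 0 0 0 .9;0 0 -.2 0 .9;0 0 -.4 0 .9;0 0 -.5 0 .9;0 0 -.6 0 .9;0 0 -.6 0 .9;0 0 -.6 0 .9;0 0 -.5 0 .9;.2 0 -.4 0 .9;.4 0 -.2 0 .9;.5 0 0 0 .9;.5 0 0 0 .9;.5 0 0 0 .9",
)

```text
t: 34.55
position: [0.5505, -0.0995, 0.2428]
orientation: [[-0.264, 0.965, -0.0], [0.965, 0.264, 0.0], [0.0, -0.0, -1.0]]
force: [-0.1, 0.2, -0.3]
gripper_width: 0.0771
grip_force: 0.0
```

step_arm(
  moves="0 -.6 -.3 0 .9;0 -.8 -.3 0 .9;0 -.8 -.3 0 .9;0 -.8 0 0 .9;0 -.8 0 0 .9;0 -.4 0 0 .9;0 0 0 0 .9;0 0 0 0 .9",
)

```text
t: 35.35
position: [0.3488, -0.1561, 0.288]
orientation: [[-0.263, 0.965, 0.001], [0.965, 0.263, -0.0], [-0.0, 0.001, -1.0]]
force: [0.8, -0.3, 0.0]
gripper_width: 0.0766
grip_force: 0.0
```

Run:
```python
from h import *
for n in ("top","scene"):
    im=robot.read_camera(n); cv2.imwrite(f"pics/{n}9.png",im[:,:,::-1])
    k,b=blobs(im,(0,0,190),(180,50,255),30);print(n,[(c.tolist(),s[4]) for c,s in b if (290<c[0]<420 and 140<c[1]<220 if n=="top" else 80<c[0]<230 and 160<c[1]<230)])
a=cv2.resize(cv2.imread("pics/top9.png")[115:265,120:420],None,fx=2,fy=2,interpolation=cv2.INTER_CUBIC);b=cv2.resize(cv2.imread("pics/scene9.png")[150:270,80:410],None,fx=2,fy=2,interpolation=cv2.INTER_CUBIC)
o=np.zeros((540,660,3),np.uint8);o[:300,:600]=a;o[300:]=b;cv2.imwrite("pics/fin.png",o)
```

```text
top [([395.3, 168.8], np.int32(58)), ([360.0, 178.2], np.int32(102)), ([324.3, 188.2], np.int32(115))]
scene [([189.2, 178.9], np.int32(138)), ([149.6, 183.5], np.int32(120)), ([108.2, 185.9], np.int32(80))]
```

View pics/fin.png

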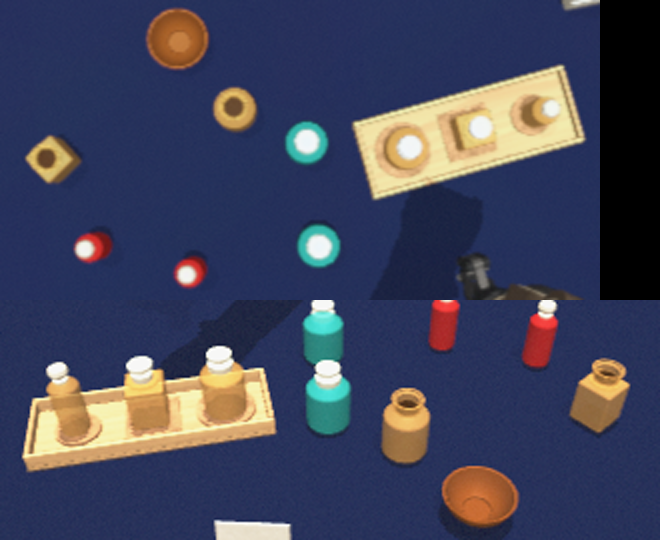

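All three stand on their pads: stoppers at top (324,188), (360,178) and (395,169). The look-alikes and the dish have not moved. Checking the stopper positions numerically.

Run:
```python
from h import *
T=cam("top");S=cam("scene")
for n,a,b,g in (("wide",(324.3,188.2),(189.2,178.9),(.5518,-.1058)),("sq",(360,178.2),(149.6,183.5),(.5788,-.202)),("slim",(395.3,168.8),(108.2,185.9),(.6056,-.2985))):
    x,r=tri([ray(T,a),ray(S,b)]);print(n,x.round(4),r.round(4),((x[:2]-g)*1000).round(1),"mm")
```

```text
wide [ 0.5524 -0.105   0.0968] 0.0001 [0.6 0.8] mm
sq [ 0.5801 -0.2039  0.0994] 0.0008 [ 1.3 -1.9] mm
slim [ 0.6057 -0.301   0.1082] 0.0005 [ 0.1 -2.5] mm
```

Each bottle is within 3 mm of its pad's centre and at the right height. Handing in.

```bash
python3 -c "
from workcell import robot
print(robot.hand_in())"
```

```text
the job is handed in; nothing more can be done
None
```

The job is handed in: all three stoppered bottles stand upright on their matching pads, each within about 3 mm of the pad's centre by my camera measurement, and the look-alikes and the dish look undisturbed in the final pictures (no verdict was returned).

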